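# Seat a sleeve and hold the extraction shutter open at its mark

## Robot

A 7-joint arm with a two-finger parallel gripper is mounted at the origin on the work surface. World frame = base frame: x ahead of the robot, y to its left, z up, the work surface at z = 0. Lengths are in mm, angles in degrees, forces in N, time in s.
With the tool pointing down it reaches from about 350 to 900 mm from the base axis. Payload 7.2 kg.
Tool frame: the origin (TCP) lies at the very end of the fingers, on their centre line; the grasp point (between the pads) lies 19 mm behind it (arm.tcp_to_grasp is the distance from the TCP to the grasp point, in mm); z points along the fingers, y is the line along which they close (so a half turn about z gives the same grasp; the last joint's range is limited). The gripper opens to 85 mm and grips with 20 to 120 N. Pads are 22 mm wide; open, the fingers measure 114 mm over their backs; the gripper's body (76 mm by 85 mm) begins 54 mm behind the grasp point. The pads swing forward as they close: fully open they stand 13 mm farther back than shut.
Start: joints at [-80.97, 23.554, -0.728, 91.456, 0.321, 64.991, -4.71], TCP at [139.938, 609.135, 231.297] pointing down, gripper open.
Joint ranges: [-169.25, 169.25], [-16.82, 113.86], [-84.01, 82.57], [7.8, 145.47], [-59.2, 239.2], [7.22, 106.19], [-163.78, 163.78]. Speed limits (degrees/s): [136.94, 136.94, 172.46, 172.46, 180, 180, 180].

## Interface

Orientations are given as a 3x3 rotation matrix whose columns are the frame's x, y, z axes.
In Python, from station import telemetry, cams, job_done, arm gives the robot as it stands.
- The arm moves only by the shell command python3 -m handwheel 'ROWS'. ROWS is JSON, one flat list of numbers, 7 for each row, row after row: the opening, from 0 (shut) to 1 (fully open), then the shift along the tool's x, y, z in cm, then the turn, a rotation vector about the tool's x, y, z in rad. A call has 1 to 12 rows; each row is the pose to reach, as a shift and turn from the pose commanded when the call began, along the tool's axes at that moment; what a row does not reach only later rows make up. A row lasts 1/8 s, in which the tool goes at most 62.5 mm and 10.7 degrees, less where a joint would pass 70% of its speed; a pose out of reach is approached as far as the arm can. A call with a gripper value outside its range is refused whole. The fingers move at their own pace and stop on an object; the grip force is fixed at half the most. Time passes only in rows, so rows that repeat a pose let the fingers close. It gives the time, the measured TCP pose, the force, the opening and the grip force at its end, in the units of the state.
- telemetry.state(): the state, without advancing time (a new reading comes with each control period).
- cams.read_camera(name): name is "scene" or "top" or "wrist"; returns the picture (400x640x3 uint8, red, green, blue); there is no depth.
- cams.get_calibration(name): a dict with "vertical_fov" (degrees; the focal length in pixels is half the picture's height over the tangent of half this angle, whatever the lens; pixels are square), "cx", "cy" (the principal point, pixels), "extrinsics" (4x4, takes a point from camera to world coordinates); the wrist camera has in their place "mount" (4x4, takes a point from camera to tool coordinates, whose origin is the TCP and whose axes are the flange's). Camera axes: x right, y down, z forward; pixel columns grow to the right and rows downward; lengths in mm; the calibration is good to about 2 mm. A picture is of the moment at which its call begins: read the wrist's pose just before it. get_calibration takes no time and is no camera call.
- job_done(): hands the job in; it is judged then, once.
The state is a dict: "clock": time; "joint_pos": joint angles; "joint_vel": joint speeds; "joint_torque": joint torques, N m; "tcp_pos": TCP position; "ee_rot": TCP orientation; "wrist_force": force on the tool from outside, world axes, zero at the start; "moment": the same for the moment, N m; "gripper_width": finger opening in mm; "grip_force": force on a finger pad.
Only numpy, scipy, OpenCV 4.12 (cv2) and the standard library are available. Lean on these libraries where they do the work, as an engineer would, in place of code of your own. Each camera call takes 0.05 s, during which the arm holds its last target. There are 200 camera calls.

## Task

Set up the deburring station: stand the one tall steel sleeve upright between the two guides of the nest and slide it along them until you feel it come up against the stop, then let it go there. Then pull the spring-return extraction shutter out by its bow handle until its pointer stands within the width of the small index block beside it, and finish while still holding the handle there, so that the shutter stays open at the mark. Leave the short sleeves on the bench where they stand.

Things in the scene. Friction and masses are not known exactly. Their poses are not given: they have to be found in the camera images.
- station: Deburring station, a fixed aluminium plate 240 x 250 x 20 mm (x, y, z). Origin: centre of its underside, on the bench; x points away from the robot, y left. On its top, +y half: the nest, two guides along x, 12 mm high, 10 mm thick, 52 mm apart, centre line y = +65 mm, x -115 to +105 mm, open from above. On the -y half, centre line y = -60 mm: the shutter.
- tall_sleeve: The workpiece: a turned steel sleeve with a bore in its top, a groove near its foot and a dark cross hole; 46 mm in diameter, 70 mm tall (the only tall one), about 0.3 to 0.45 kg, standing loose on the bench. Origin: centre of its underside, z up; it is round, so its yaw does not matter.
- stop: The nest's stop, an unyielding dark steel block 20 x 48 x 25 mm between the guides, clamped at station x +20 to +60 mm. Origin: on the nest floor (20 mm above the bench), middle of the near face that the sleeve comes up against; axes as the station. A seated sleeve's axis stands 23 mm in front (-x) of this origin.
- shutter (a joint): How far the shutter is pulled out, in m: 0 shut, 0.095 at its end stop (beyond any mark). It slides along the station's -x, towards the robot, against a spring: about 3 N when shut, rising by 1 N each 10 mm (about 8 to 12 N at the mark), and springs shut when let go.
- handle (a point): Middle of the bar of the shutter's bow handle, to be gripped from above: round dark steel bar 12 mm thick along the station's y, 48 mm clear between its two posts, its axis 75 mm above the bench and 45 mm above the shutter plate. Moves with the shutter; axes as the station.
- pointer (a point): Tip of the shutter's pointer, a thin dark steel fin 4 mm thick standing up at the -y edge of the shutter plate, 10 mm towards the robot from the handle's bar. Moves with the shutter.
- mark: The index block, fixed on the rail beside the shutter at station y = -115 mm: small dark steel block 10 mm along x, 14 along y, 22 tall, clamped 45 to 80 mm towards the robot from the pointer's shut position. Origin: centre of its top face, 48 mm above the bench; axes as the station. The pointer is at the mark when its x here is 0 (the block reaches 5 mm to either side).
- short_sleeve_a: Bystander: a squat turned steel sleeve, 46 mm in diameter and only 42 mm tall, standing on the bench. Origin: centre of its underside.
- short_sleeve_b: Bystander: a squat turned steel sleeve, 46 mm in diameter and only 42 mm tall, standing on the bench. Origin: centre of its underside.
- short_sleeve_c: Bystander: a squat turned steel sleeve, 46 mm in diameter and only 42 mm tall, standing on the bench. Origin: centre of its underside.

How it is judged (in metres and radians):
On the way, in this order (a step that is already met when the one before it is completed fails the run):
1. the tall sleeve stands in the nest and is felt against the stop (contact over 0.5 N) (x of tall_sleeve in the frame of stop between -0.027 and -0.02 m and y of tall_sleeve in the frame of stop between -0.006 and 0.006 m and z of tall_sleeve in the frame of stop between -0.004 and 0.004 m and angle between tall_sleeve's own z axis and vertical below 0.08 rad and contact force between tall_sleeve and stop above 0.5 N).
2. the shutter is pulled out by the fingers until the pointer is at the index block, the sleeve left seated (x of tall_sleeve in the frame of stop between -0.027 and -0.02 m and y of tall_sleeve in the frame of stop between -0.006 and 0.006 m and z of tall_sleeve in the frame of stop between -0.004 and 0.004 m and angle between tall_sleeve's own z axis and vertical below 0.08 rad and contact force between the fingers and tall_sleeve below 0.3 N and x of pointer in the frame of mark between -0.005 and 0.005 m and contact force between the fingers and shutter above 2 N), for 0.3 s.
At the end, for the whole second after the job is handed in: The tall sleeve stands upright, let go, on the nest floor between the guides with no more than 4 mm between it and the stop, and the fingers hold the still shutter (more than 2 N on it) with the pointer within 5 mm of the middle of the index block (all of step 2 and velocity of joint shutter between -0.01 and 0.01 m/s and linear speed of tall_sleeve below 0.01 m/s); the arm keeps its last pose, push and grip.
It fails at once if a short sleeve is shifted by more than 20 mm (distance of any of short_sleeve_a, short_sleeve_b, short_sleeve_c from where it was at the start of the episode above 0.02 m).
It also fails if it takes over 64 s, if anything falls off the work surface, if the arm or the gripper's body presses on something with over 40 N, if the wrist force passes 120 N, or if a joint passes its speed limit or range.

## Working session

There is one attempt and no reset: what is moved stays moved. The work goes in short steps, Python scripts to look and compute and a shell command to move; the robot and the scene stay as the last step left them, time stands still between calls to the robot, and variables do not carry over. Pictures are saved under pics/ and viewed, at most 10 in all, crops included, and the job is handed in when it is done.

```bash
mkdir -p pics; ls; python3 - <<'E'
from station import telemetry,cams,arm
import cv2,numpy as np
np.set_printoptions(precision=3,suppress=True)
for n in ["scene","top"]:
    cv2.imwrite(f"pics/{n}0.png",cams.read_camera(n)[:,:,::-1])
for n in ["scene","top","wrist"]: print(n,cams.get_calibration(n))
s=telemetry.state();print(s)
E
```

```text
pics
scene {'vertical_fov': 46.9117973747479, 'cx': 318.47492878634966, 'cy': 207.80131428526087, 'extrinsics': array([[   0.244,    0.659,   -0.711, 1169.556],
       [   0.97 ,   -0.149,    0.194, -200.825],
       [   0.022,   -0.737,   -0.676,  722.837],
       [   0.   ,    0.   ,    0.   ,    1.   ]])}
top {'vertical_fov': 48.28321248616004, 'cx': 311.0264595803229, 'cy': 196.71796945167983, 'extrinsics': array([[   0.005,   -0.999,    0.052,  467.462],
       [  -1.   ,   -0.004,    0.018,  -21.445],
       [  -0.018,   -0.052,   -0.998, 1057.075],
       [   0.   ,    0.   ,    0.   ,    1.   ]])}
wrist {'vertical_fov': 66.6174997579312, 'cx': 321.1047445136583, 'cy': 198.52480004520916, 'mount': array([[   0.001,   -0.953,   -0.304,   76.774],
       [   1.   ,    0.001,    0.   ,    0.051],
       [   0.   ,   -0.304,    0.953, -142.908],
       [   0.   ,    0.   ,    0.   ,    1.   ]])}
{'clock': 0.1, 'joint_pos': array([-80.97 ,  23.597,  -0.728,  91.499,   0.322,  64.991,  -4.711]), 'joint_vel': array([-0.01 , -0.132, -0.017, -0.154,  0.011, -0.02 , -0.012]), 'joint_torque': array([  0.003, -60.183,   0.684, -30.008,   0.014,   0.006,   0.   ]), 'tcp_pos': array([139.878, 608.684, 230.521]), 'ee_rot': array([[-0.975,  0.224, -0.   ],
       [ 0.224,  0.975, -0.001],
       [-0.   , -0.001, -1.   ]]), 'wrist_force': array([ 0.1  , -0.787, -0.353]), 'moment': array([ 0.018, -0.014,  0.008]), 'grip_force': 0.0, 'gripper_width': 85.25149869420997}
```

View pics/top0.png

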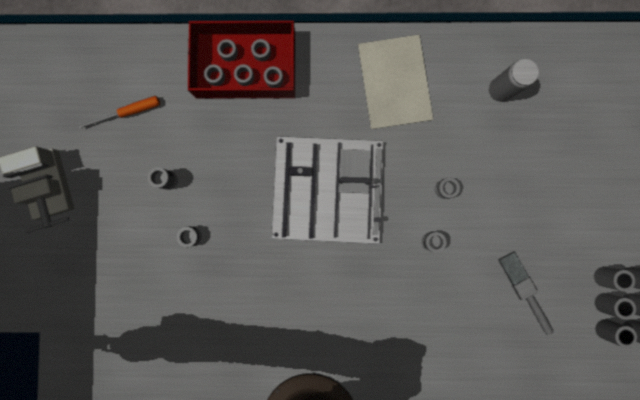

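View pics/scene0.png

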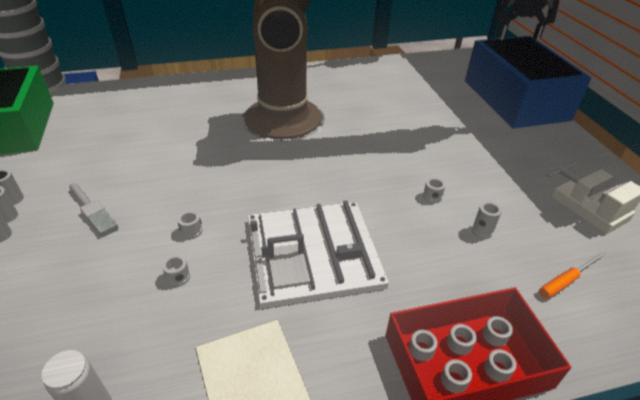

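The top view shows the station at about (275-383, 138-242), the tall sleeve at about (160,178), and short sleeves at (188,237), (449,188) and (436,241). The scene view confirms that the tall one (487,220) is the sleeve further out. Next I'll enlarge both views.

```bash
python3 - <<'E'
import cv2
a=cv2.imread("pics/top0.png")
c=cv2.resize(a[130:250,265:395],None,fx=5,fy=5,interpolation=cv2.INTER_CUBIC)
cv2.imwrite("pics/topst.png",cv2.convertScaleAbs(c,alpha=1.3))
b=cv2.imread("pics/scene0.png")
c1=cv2.resize(b[195:310,235:395],None,fx=5,fy=5,interpolation=cv2.INTER_CUBIC)
cv2.imwrite("pics/scst.png",cv2.convertScaleAbs(c1,alpha=1.3))
E
```

```text
(no output)
```

View pics/topst.png

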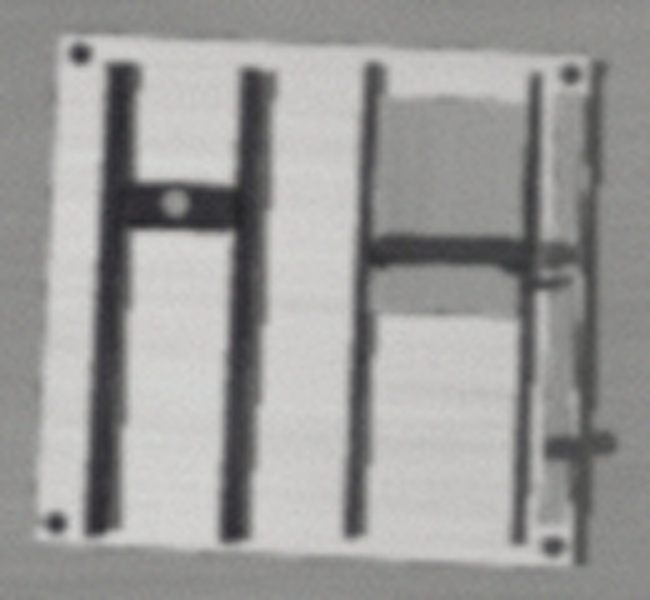

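View pics/scst.png

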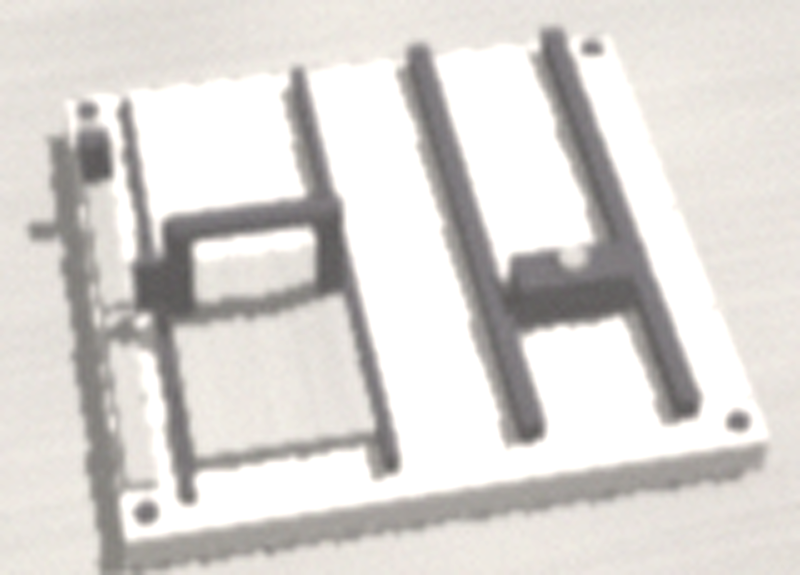

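The crops show the station's screws at top-crop pixels (80,54), (570,74), (553,545), (56,522). The near face of the stop is at (128-235,230), the bow bar at (370-525,250), the pointer at about (540-570,282), and the index block at about (560,446) with its shadow to the right.

```bash
cat > h.py <<'E'
import numpy as np,cv2
from station import telemetry,cams,arm
np.set_printoptions(precision=2,suppress=True)
def ray(n,uv,state=None):
    k=cams.get_calibration(n); f=200/np.tan(np.radians(k['vertical_fov']/2))
    if n=='wrist':
        T=np.eye(4);T[:3,:3]=state['ee_rot'];T[:3,3]=state['tcp_pos'];E=T@k['mount']
    else: E=k['extrinsics']
    d=E[:3,:3]@np.array([(uv[0]-k['cx'])/f,(uv[1]-k['cy'])/f,1]); return E[:3,3],d
def onz(n,uv,z,state=None):
    o,d=ray(n,uv,state); return o+d*(z-o[2])/d[2]
def crop(uv,x0,y0,s): return ((uv[0]+.5)/s-.5+x0,(uv[1]+.5)/s-.5+y0)
E
python3 - <<'E'
from h import *
t=lambda u,v,z:onz('top',crop((u,v),265,130,5),z)
s=lambda u,v,z:onz('scene',crop((u,v),235,195,5),z)
st=np.array([t(80,54,20),t(570,74,20),t(553,545,20),t(56,522,20)])
ss=np.array([s(738,420,20),s(147,512,20),s(88,110,20),s(592,47,20)])
for P in (st,ss):
    c=P.mean(0); yv=(P[0]-P[1]+P[3]-P[2]); xv=P[0]+P[1]-P[2]-P[3]
    print(c,np.degrees(np.arctan2(-yv[0],yv[1])),np.degrees(np.arctan2(xv[1],xv[0])),np.linalg.norm(yv)/2,np.linalg.norm(xv)/2)
th=np.radians(-2.5)
c=(st.mean(0)+ss.mean(0))/2
def loc(p):
    yv=(st[0]-st[1]+st[3]-st[2]);a=np.arctan2(-yv[0],yv[1]);R=np.array([[np.cos(a),-np.sin(a)],[np.sin(a),np.cos(a)]])
    return lambda cc:(R.T@(p-cc)[:2])
for nm,p in dict(stopnear=t(180,230,20),stopnear45=t(180,230,45),stopfartop=t(180,185,45),bar=t(447,250,81),mark=t(560,446,48),ptr=t(553,282,65)).items(): print('top',nm,p,loc(p)(st.mean(0)))
for nm,p in dict(bar=s(250,215,81),stopfarbot=s(572,320,20),stopfartop=s(572,285,45),mark=s(95,135,48)).items(): print('scene',nm,p,loc(p)(ss.mean(0)))
for (n,uv) in (('top',(158.5,177.5)),('scene',(490,209))): print(n,onz(n,uv,70))
E
python3 - <<'E'
import cv2,numpy as np
a=cv2.imread("pics/top0.png")[150:260,140:220];b=cv2.imread("pics/scene0.png")[170:250,415:515]
k=cv2.resize(a,(400,550),interpolation=cv2.INTER_CUBIC);m=cv2.resize(b,(400,320),interpolation=cv2.INTER_CUBIC)
o=np.zeros((550,800,3),np.uint8);o[:,:400]=k;o[:320,400:]=m;cv2.imwrite("pics/sl.png",cv2.convertScaleAbs(o,alpha=1.5))
E
```

```text
[539.15 -40.53  20.  ] -2.2826535652447135 -2.316054680762926 229.86751718334173 219.30075436402635
[539.83 -38.34  20.  ] -2.2969034991517026 -2.362523521719441 229.66455954305613 219.85229304765173
top stopnear [570.48  22.21  20.  ] [28.8  63.94]
top stopnear45 [567.99  21.16  45.  ] [26.37 62.79]
top stopfartop [588.6   21.29  45.  ] [46.95 63.74]
top bar [556.   -97.49  81.  ] [ 19.11 -56.24]
top mark [ 470.56 -150.9    48.  ] [ -64.14 -113.01]
top ptr [ 543.33 -145.8    65.  ] [   8.37 -105.02]
scene bar [ 561.71 -100.82   81.  ] [ 24.35 -61.55]
scene stopfarbot [590.47  23.97  20.  ] [48.12 64.28]
scene stopfartop [593.55  21.29  45.  ] [51.31 61.73]
scene mark [ 470.63 -149.86   48.  ] [ -64.7  -114.18]
top [560.22 337.74  70.  ]
scene [566.15 339.63  70.  ]
```

View pics/sl.png

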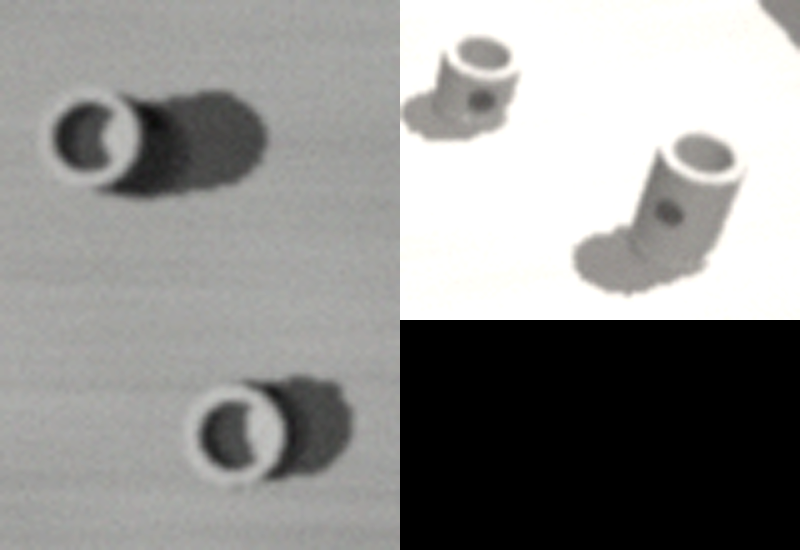

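The tall sleeve is at about (563,338.5). The station centre is at about (539.5,-39.4), with yaw -2.3°. I'll move above the sleeve and align the yaw with the station.

```bash
python3 -m handwheel '[1,-3,-1,0,0,0,-0.02, 1,-7.5,-2.7,0,0,0,-0.04, 1,-12,-4.3,0,0,0,-0.06, 1,-17,-6,0,0,0,-0.08, 1,-22,-7.8,0,0,0,-0.1, 1,-27,-9.6,0,0,0,-0.12, 1,-32,-11.4,0,0,0,-0.14, 1,-37,-13.2,0,0,0,-0.16, 1,-42,-15,0,0,0,-0.185, 1,-45.5,-16.2,0,0,0,-0.185, 1,-47.3,-16.8,0,0,0,-0.185, 1,-47.3,-16.8,0,0,0,-0.185]'
python3 - <<'E'
from h import *
s=telemetry.state();im=cams.read_camera('wrist')
print(s['tcp_pos'],s['ee_rot'],s['wrist_force'],s['clock'])
cv2.imwrite('pics/w1.png',im[:,:,::-1])
import pickle;pickle.dump(s,open('w1.pkl','wb'))
E
```

```text
clock: 1.6
tcp_pos: [563.6, 338.9, 230.8]
ee_rot: [[-0.999, 0.042, -0.001], [0.042, 0.999, -0.001], [0.001, -0.001, -1.0]]
wrist_force: [-0.4, 0.0, -0.3]
gripper_width: 85.5
grip_force: 0.0
[563.62 338.91 230.77] [[-1.    0.04 -0.  ]
 [ 0.04  1.   -0.  ]
 [ 0.   -0.   -1.  ]] [-0.41  0.04 -0.31] 1.6
```

View pics/w1.png

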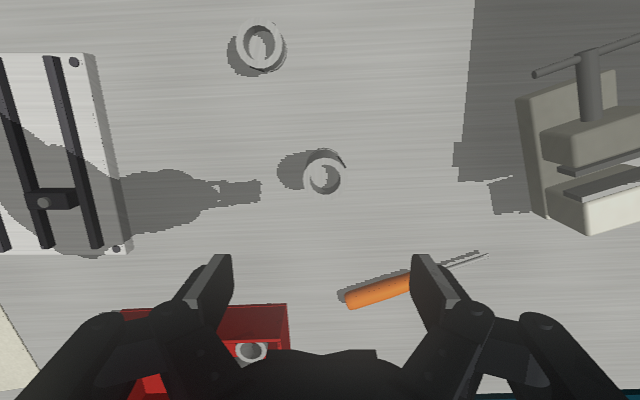

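The wrist picture shows the tall sleeve's ring at about (322,172), a short sleeve at (259,45), and the nest and stop at left. I'll check the sleeve and fit the ring's position.

```bash
python3 - <<'E'
from h import *;import pickle
s=pickle.load(open('w1.pkl','rb'))
for uv in [(322,172),(303,172),(341,172),(322,153),(322,193)]: print(onz('wrist',uv,70,s))
print(onz('wrist',(259,45),42,s))
im=cv2.imread('pics/w1.png');cv2.imwrite('pics/w1c.png',cv2.resize(im[140:210,270:360],None,fx=6,fy=6,interpolation=cv2.INTER_CUBIC))
E
```

```text
[555.22 339.98  70.  ]
[554.43 320.64  70.  ]
[556.02 359.32  70.  ]
[535.85 340.77  70.  ]
[577.53 339.08  70.  ]
[431.23 282.92  42.  ]
```

View pics/w1c.png

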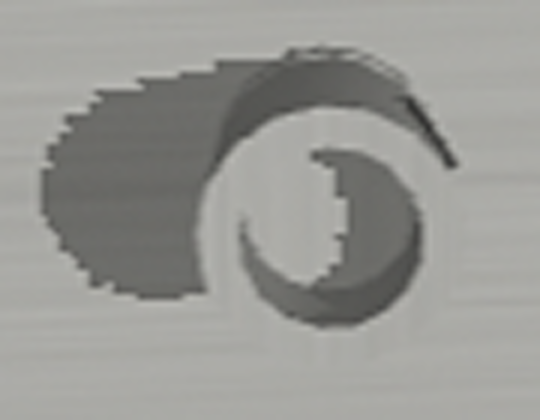

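The bore spans crop x 240-422 and y 148-327, so its centre is full-frame pixel (324.8,179.3).

```bash
python3 - <<'E'
from h import *;import pickle
s=pickle.load(open('w1.pkl','rb'))
p=onz('wrist',(324.8,179.3),70,s);print(p, s['ee_rot'].T@(np.r_[p[:2],20]-s['tcp_pos']))
# stop: near bottom? screws
for uv,z in [((74,62),20),((117,248),20),((55,187),45),((56,208),45)]: print(onz('wrist',uv,z,s))
E
```

```text
[562.99 342.54  70.  ] [  0.65   3.72 210.77]
[435.68  79.86  20.  ]
[655.35  71.99  20.  ]
[565.65  40.12  45.  ]
[590.34  33.63  45.  ]
```

```bash
python3 -m handwheel '[1,0,0.2,5,0,0,0, 1,0.05,0.2,10,0,0,0, 1,0.05,0.2,15,0,0,0, 1,0.05,0.2,19,0,0,0, 1,0.05,0.2,20.6,0,0,0, 1,0.05,0.2,21.1,0,0,0, 1,0.05,0.2,21.1,0,0,0, 0.3,0.05,0.2,21.1,0,0,0, 0.3,0.05,0.2,21.1,0,0,0, 0.3,0.05,0.2,21.1,0,0,0, 0.3,0.05,0.2,21.1,0,0,0, 0.3,0.05,0.2,21.1,0,0,0]'
```

```text
clock: 3.15
tcp_pos: [563.6, 342.0, 21.6]
ee_rot: [[-0.999, 0.041, 0.002], [0.041, 0.999, 0.001], [-0.001, 0.001, -1.0]]
wrist_force: [-0.6, 0.2, 5.1]
gripper_width: 44.5
grip_force: 61.2
```

```bash
python3 -m handwheel '[0.3,0,0,-3,0,0,0, 0.3,0,0,-6.8,0,0,0, 0.3,0.5,-3,-6.8,0,0,0, 0.3,1,-7,-6.8,0,0,0, 0.3,1.8,-12,-6.8,0,0,0, 0.3,2.5,-17,-6.8,0,0,0, 0.3,3.3,-22,-6.8,0,0,0, 0.3,4,-26,-6.8,0,0,0, 0.3,4.5,-29.5,-6.8,0,0,0, 0.3,4.85,-31.3,-6.8,0,0,0, 0.3,4.85,-31.7,-6.8,0,0,0, 0.3,4.85,-31.7,-6.8,0,0,0]'
python3 - <<'E'
from h import *
s=telemetry.state();im=cams.read_camera('wrist')
cv2.imwrite('pics/w2.png',im[:,:,::-1])
print(s['tcp_pos'])
import pickle;pickle.dump(s,open('w2.pkl','wb'))
cv2.imwrite('pics/s2.png',cams.read_camera('scene')[:,:,::-1])
E
```

```text
clock: 4.65
tcp_pos: [501.9, 27.9, 88.3]
ee_rot: [[-0.999, 0.04, 0.0], [0.04, 0.999, 0.001], [-0.0, 0.001, -1.0]]
wrist_force: [-0.0, 0.7, -3.3]
gripper_width: 44.8
grip_force: 62.1
[501.93  27.92  88.33]
```

View pics/w2.png

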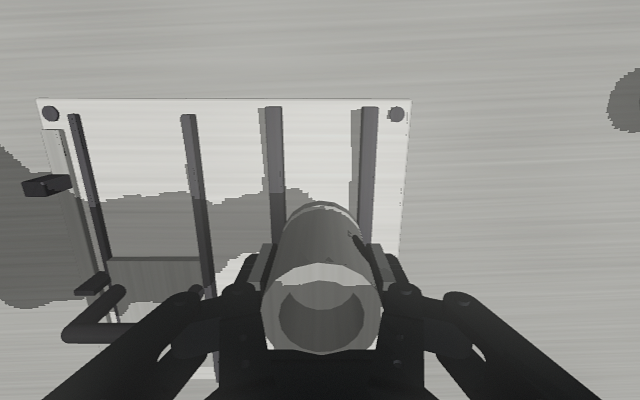

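The sleeve is held upright. The near ends of the guides are at (265-281,107) and (362-378,107), the screws at (51,114) and (396,114), the index block at about (46,185), and the pointer at about (92,284).

```bash
python3 - <<'E'
from h import *;import pickle
s=pickle.load(open('w2.pkl','rb'))
for uv,z in [((51,114),20),((396.5,114.5),20),((265.5,107),32),((281.5,107),32),((361.5,107),32),((378,107),32),((281.5,107),32),((272,190),32),((285,190),32),((45,178),48),((45,190),48),((92,284),60)]: print(uv,onz('wrist',uv,z,s))
c=np.array([539.5,-39.4]);a=np.radians(-2.3);R=np.array([[np.cos(a),-np.sin(a)],[np.sin(a),np.cos(a)]])
print('screws exp',c+R@[-110,-115],c+R@[-110,115],'nest near',c+R@[-115,65])
im=cv2.imread('pics/w2.png')
o=np.zeros((500,800,3),np.uint8);o[:250,:800]=cv2.resize(im[95:200,230:410],None,fx=4.44,fy=4.44,interpolation=cv2.INTER_CUBIC)[:250,:799].repeat(1,0) if 0 else cv2.resize(im[95:158,235:411],(800,250),interpolation=cv2.INTER_CUBIC)
o[250:,:400]=cv2.resize(im[160:235,10:130],(400,250));o[250:,400:]=cv2.resize(im[260:350,50:194],(400,250));cv2.imwrite('pics/w2c.png',o)
E
```

```text
(51, 114) [ 426.19 -149.97   20.  ]
(396.5, 114.5) [435.49  80.99  20.  ]
(265.5, 107) [427.17  -4.08  32.  ]
(281.5, 107) [427.56   5.94  32.  ]
(361.5, 107) [429.5   56.05  32.  ]
(378, 107) [429.9   66.39  32.  ]
(281.5, 107) [427.56   5.94  32.  ]
(272, 190) [481.31  -4.76  32.  ]
(285, 190) [481.65   4.08  32.  ]
(45, 178) [ 463.64 -141.48   48.  ]
(45, 190) [ 471.27 -143.9    48.  ]
(92, 284) [ 532.12 -121.95   60.  ]
screws exp [ 424.97 -149.89] [434.2   79.92] nest near [427.2   30.16]
```

View pics/w2c.png

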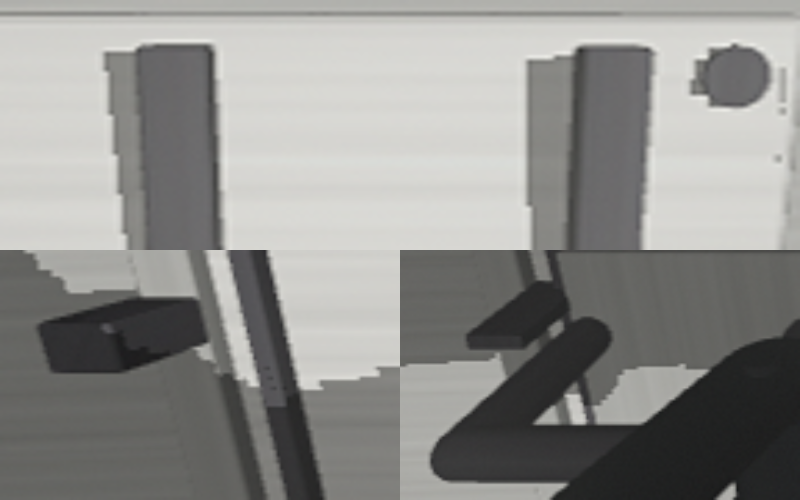

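The guides' inner edges put the nest line at y≈28 for x=502, so the sleeve is centred. Now I'll descend.

```bash
python3 -m handwheel '[0.3,0,0,2,0,0,0, 0.3,0,0,3.5,0,0,0, 0.3,0,0,4.2,0,0,0, 0.3,0,0,4.45,0,0,0, 0.3,0,0,4.55,0,0,0, 0.3,0,0,4.55,0,0,0]'
```

```text
clock: 5.5
tcp_pos: [501.8, 26.8, 43.1]
ee_rot: [[-0.999, 0.041, 0.001], [0.041, 0.999, 0.0], [-0.001, 0.0, -1.0]]
wrist_force: [-0.7, 0.5, -2.7]
gripper_width: 44.9
grip_force: 62.1
```

```bash
python3 -m handwheel '[0.3,0,0.05,0.1,0,0,0, 0.3,0,0.05,0.15,0,0,0, 0.3,0,0.05,0.15,0,0,0]'
```

```text
clock: 5.88
tcp_pos: [501.7, 27.4, 41.6]
ee_rot: [[-0.999, 0.041, 0.0], [0.041, 0.999, 0.0], [-0.0, 0.0, -1.0]]
wrist_force: [-1.4, 0.6, 0.7]
gripper_width: 45.0
grip_force: 62.4
```

The sleeve is on the floor. Now I'll slide it towards the stop.

```bash
python3 -m handwheel '[0.3,-0.6,0,0,0,0,0, 0.3,-1.2,0,0,0,0,0, 0.3,-1.8,0,0,0,0,0, 0.3,-2.4,0,0,0,0,0, 0.3,-3,0,0,0,0,0, 0.3,-3.6,0,0,0,0,0, 0.3,-3.9,0,0,0,0,0, 0.3,-3.9,0,0,0,0,0]'
```

```text
clock: 6.88
tcp_pos: [539.8, 25.7, 41.6]
ee_rot: [[-0.999, 0.041, -0.002], [0.041, 0.999, 0.0], [0.002, 0.0, -1.0]]
wrist_force: [-4.7, -0.6, 6.8]
gripper_width: 44.7
grip_force: 62.9
```

```bash
python3 -m handwheel '[0.3,-0.2,0,0,0,0,0, 0.3,-0.3,0,0,0,0,0, 0.3,-0.3,0,0,0,0,0]'; python3 -m handwheel '[0.3,-0.15,0,0,0,0,0, 0.3,-0.3,0,0,0,0,0, 0.3,-0.3,0,0,0,0,0]'
```

```text
clock: 7.25
tcp_pos: [542.4, 25.6, 41.6]
ee_rot: [[-0.999, 0.041, -0.002], [0.041, 0.999, 0.0], [0.002, 0.0, -1.0]]
wrist_force: [-6.1, 0.9, 7.8]
gripper_width: 44.7
grip_force: 63.3
clock: 7.62
tcp_pos: [545.6, 25.5, 41.6]
ee_rot: [[-0.999, 0.041, -0.002], [0.041, 0.999, 0.0], [0.002, 0.0, -1.0]]
wrist_force: [-5.7, 0.4, 4.7]
gripper_width: 44.5
grip_force: 63.2
```

```bash
python3 -m handwheel '[0.3,-0.1,0,0,0,0,0, 0.3,-0.2,0,0,0,0,0, 0.3,-0.2,0,0,0,0,0]'; python3 -m handwheel '[0.3,-0.1,0,0,0,0,0, 0.3,-0.2,0,0,0,0,0, 0.3,-0.2,0,0,0,0,0]'
```

```text
clock: 8.0
tcp_pos: [547.4, 25.4, 41.6]
ee_rot: [[-0.999, 0.041, -0.002], [0.041, 0.999, 0.0], [0.002, 0.0, -1.0]]
wrist_force: [-6.3, 0.4, 6.3]
gripper_width: 45.1
grip_force: 63.2
clock: 8.38
tcp_pos: [549.1, 25.4, 41.6]
ee_rot: [[-0.999, 0.041, -0.003], [0.041, 0.999, 0.0], [0.003, 0.0, -1.0]]
wrist_force: [-7.1, 0.1, 8.5]
gripper_width: 44.9
grip_force: 63.2
```

```bash
python3 -m handwheel '[0.3,-0.1,0,0,0,0,0, 0.3,-0.2,0,0,0,0,0, 0.3,-0.2,0,0,0,0,0]'; python3 -m handwheel '[0.3,-0.1,0,0,0,0,0, 0.3,-0.2,0,0,0,0,0, 0.3,-0.2,0,0,0,0,0]'
```

```text
clock: 8.75
tcp_pos: [549.2, 25.3, 41.7]
ee_rot: [[-0.999, 0.041, -0.006], [0.041, 0.999, 0.0], [0.006, 0.0, -1.0]]
wrist_force: [-13.3, 0.5, 16.0]
gripper_width: 44.8
grip_force: 63.5
clock: 9.12
tcp_pos: [549.3, 25.3, 41.7]
ee_rot: [[-0.999, 0.041, -0.01], [0.041, 0.999, 0.0], [0.01, -0.0, -1.0]]
wrist_force: [-21.0, 0.9, 22.6]
gripper_width: 44.9
grip_force: 64.2
```

The stop was felt at x=549.2, with the force rising from 7 to 21 N. I'll ease off, release, rise, and check with the wrist camera.

```bash
python3 -m handwheel '[0.3,0.15,0,0,0,0,0, 0.3,0.25,0,-0.05,0,0,0, 0.3,0.25,0,-0.05,0,0,0, 0.6,0.25,0,-0.05,0,0,0, 1,0.25,0,-0.05,0,0,0, 1,0.25,0,-0.05,0,0,0, 1,0.25,0,-0.05,0,0,0, 1,0.25,0,-0.05,0,0,0]'; python3 -m handwheel '[1,0,0,-2,0,0,0, 1,0,0,-5,0,0,0, 1,0,0,-10,0,0,0, 1,0,0,-13,0,0,0, 1,4,0,-14,0,0,0, 1,8,-5,-14,0,0,0, 1,8,-8.5,-14,0,0,0, 1,8,-8.5,-14,0,0,0]'
python3 - <<'E'
from h import *
s=telemetry.state();im=cams.read_camera('wrist')
cv2.imwrite('pics/w3.png',im[:,:,::-1])
print(s['tcp_pos'],s['wrist_force'])
import pickle;pickle.dump(s,open('w3.pkl','wb'))
E
```

```text
clock: 10.12
tcp_pos: [552.1, 25.2, 41.8]
ee_rot: [[-0.999, 0.041, 0.0], [0.041, 0.999, 0.0], [-0.0, 0.0, -1.0]]
wrist_force: [-0.4, 0.4, -0.2]
gripper_width: 85.3
grip_force: 0.0
clock: 11.12
tcp_pos: [468.1, -59.2, 182.3]
ee_rot: [[-0.999, 0.045, 0.001], [0.045, 0.999, -0.001], [-0.001, -0.001, -1.0]]
wrist_force: [0.3, 1.3, -0.5]
gripper_width: 85.5
grip_force: 0.0
[468.1  -59.24 182.27] [ 0.31  1.29 -0.53]
```

View pics/w3.png

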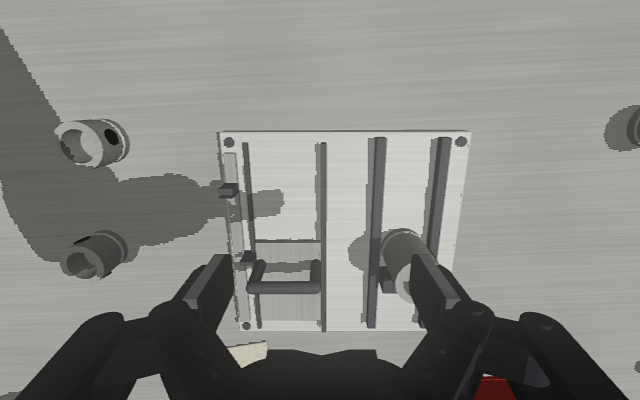

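The sleeve stands upright at the stop. The bow bar is at about (248-321,286), the pointer at about (247,258), and the index block at about (228,190). I'll combine the readings from both wrist pictures.

```bash
python3 - <<'E'
from h import *;import pickle
a=np.radians(-2.35);R=np.array([[np.cos(a),-np.sin(a)],[np.sin(a),np.cos(a)]])
c=np.array([540.4,-38.8])
for f,L in (('w2',[('mark',(34.3,190),48),('bar',(110,333),75),('ptr',(84.2,293),55),('ptr',(84.2,293),65)]),('w3',[('markish',(226,191),48),('barL',(250,286),75),('barR',(320,286),75),('ptr',(246,258),60),('scr',(229,142),20),('scr',(461,142),20),('scr',(246,326),20)])):
    s=pickle.load(open(f+'.pkl','rb'))
    for n,uv,z in L:
        p=onz('wrist',uv,z,s);print(f,n,p,R.T@(p[:2]-c))
print(telemetry.state()['joint_pos'])
g=cv2.cvtColor(cv2.imread('pics/w3.png'),cv2.COLOR_BGR2GRAY)
print(g[180:204:1,214:242:2]);print(g[270:304,285])
E
```

```text
w2 mark [ 471.01 -150.59   48.  ] [ -64.75 -114.54]
w2 bar [ 558.27 -106.76   75.  ] [ 20.65 -67.17]
w2 ptr [ 541.97 -133.53   55.  ] [  5.45 -94.59]
w2 ptr [ 535.34 -124.21   65.  ] [ -1.55 -85.54]
w3 markish [ 468.33 -149.72   48.  ] [ -67.46 -113.78]
w3 barL [ 555.38 -130.9    75.  ] [ 18.75 -91.41]
w3 barR [558.3  -64.44  75.  ] [ 18.94 -24.89]
w3 ptr [ 533.6  -135.66   60.  ] [ -2.82 -97.05]
w3 scr [ 425.8  -149.16   20.  ] [-109.98 -114.97]
w3 scr [436.02  81.05  20.  ] [-109.21  115.47]
w3 scr [ 647.25 -158.79   20.  ] [ 111.68 -115.51]
[ -8.51  11.6   11.08 116.04  -2.8   52.55  91.56]
[[ 98  98  99 100 100 122 155 162 159 157 163 161 158 199]
 [ 98  99  99 100 101 121 150 162 160 159 164 163 159 199]
 [100 102 101 102 102 108 148 169 166 166 170 171 140 197]
 [ 99 100 100  99 101  67  58  59  59  60  60  60 135 197]
 [ 99  98  98 101  94  57  58  60  59  60  59  63 114 196]
 [101 101 102 105  71  59  60  60  60  61  63  68 113 193]
 [106 105 106  99  57  60  60  61  62  62  67  66 115 192]
 [102 101  98  63  58  59  59  59  61  61  67  67 112 195]
 [100  99  76  59  63  65  
[... 356 characters left out ...]
  93  92  80  56  84  88 117]
 [100 100  94  81  63  62  61  62  64  61  53  96  88 116]
 [101 102  93  61  62  63  62  62  63  61  67 103  88 107]
 [101 101  94  61  63  62  61  59  61  54 124 102  90 109]
 [ 99 100  96  70  73  72 117 101 101 132 144 100  90 110]
 [100 101 101 102 103 102 116 162 163 160 142 100  91 106]
 [100 100 100 100 100  99 113 139 162 158 141 100  94 104]
 [ 97  97  97  97  99  99 104 132 126 157 140  99  95 103]
 [ 98  98  98  98  98  99 108 103 127 158 160  97  96  97]
 [ 99  98  98  98  99  99  97 103 131 158 160  97  99  98]]
[102 101  97 165 163 162 162 163 163 164 170  80  62  72  78  82  85  88
  94  93  91  90  85  79 143 167 165 164 165 165 165 165 165 165]
```

Travel comes to about 75 mm and the bar to about (557.7,-99.6). I'll turn +90° about tool z, because joint 7's range rules out the other way, and move above the bar.

```bash
python3 -m handwheel '[1,-1,-0.4,0,0,0,0.15, 1,-2,-0.8,0,0,0,0.3, 1,-3,-1.2,0,0,0,0.46, 1,-4,-1.6,0,0,0,0.62, 1,-5,-2,0,0,0,0.78, 1,-6,-2.4,0,0,0,0.94, 0.6,-7,-2.8,0,0,0,1.1, 0.6,-8,-3.2,0,0,0,1.26, 0.6,-8.7,-3.5,0,0,0,1.42, 0.6,-9.1,-3.6,0,0,0,1.567, 0.6,-9.1,-3.6,0,0,0,1.567, 0.6,-9.1,-3.6,0,0,0,1.567]'
```

```text
clock: 12.68
tcp_pos: [558.1, -95.2, 181.5]
ee_rot: [[0.033, 0.999, -0.0], [0.999, -0.033, 0.0], [0.0, -0.0, -1.0]]
wrist_force: [0.3, -0.8, -1.1]
gripper_width: 51.4
grip_force: 0.0
```

```bash
python3 -m handwheel '[0.6,-0.4,0,4,0,0,0, 0.6,-0.4,0,8,0,0,0, 0.6,-0.4,0,11,0,0,0, 0.6,-0.4,0,12.4,0,0,0, 0.6,-0.4,0,12.5,0,0,0, 0.6,-0.4,0,12.5,0,0,0]'; python3 -m handwheel '[0,0,0,0,0,0,0, 0,0,0,0,0,0,0, 0,0,0,0,0,0,0, 0,0,0,0,0,0,0, 0,0,0,0,0,0,0]'
```

```text
clock: 13.42
tcp_pos: [558.7, -100.3, 57.8]
ee_rot: [[0.037, 0.999, 0.002], [0.999, -0.037, -0.0], [0.0, 0.002, -1.0]]
wrist_force: [-0.2, -0.0, -0.1]
gripper_width: 50.9
grip_force: 0.0
clock: 14.05
tcp_pos: [556.9, -100.0, 57.6]
ee_rot: [[0.037, 0.999, -0.002], [0.999, -0.037, 0.001], [0.001, -0.002, -1.0]]
wrist_force: [-5.3, 2.1, 9.4]
gripper_width: 10.1
grip_force: 58.5
```

The bar is gripped at x≈557. I'll pull 75 mm.

```bash
python3 -m handwheel '[0,0,-0.7,0,0,0,0, 0,0,-1.4,0,0,0,0, 0,0,-2.1,0,0,0,0, 0,0,-2.8,0,0,0,0, 0,0,-3.5,0,0,0,0, 0,0,-4.2,0,0,0,0, 0,0,-4.9,0,0,0,0, 0,0,-5.6,0,0,0,0, 0,0,-6.3,0,0,0,0, 0,0,-6.9,0,0,0,0, 0,0,-7.3,0,0,0,0, 0,0,-7.3,0,0,0,0]'
python3 - <<'E'
from h import *
s=telemetry.state();im=cams.read_camera('wrist');cv2.imwrite('pics/w4.png',im[:,:,::-1])
cv2.imwrite('pics/t4.png',cams.read_camera('top')[:,:,::-1]);cv2.imwrite('pics/s4.png',cams.read_camera('scene')[:,:,::-1])
import pickle;pickle.dump(s,open('w4.pkl','wb'));print(s['tcp_pos'],s['wrist_force'],s['clock'])
k=cams.get_calibration('wrist');f=200/np.tan(np.radians(k['vertical_fov']/2));T=np.eye(4);T[:3,:3]=s['ee_rot'];T[:3,3]=s['tcp_pos'];E=np.linalg.inv(T@k['mount'])
def proj(E,k,p):
    f=200/np.tan(np.radians(k['vertical_fov']/2));q=E@np.r_[p,1];return q[0]/q[2]*f+k['cx'],q[1]/q[2]*f+k['cy'],q[2]
P=[[470.6,-150.6,48],[470.6,-150.6,26],[472,-135,50]]
for p in P:
    print(proj(E,k,p))
    kk=cams.get_calibration('scene');print(' s',proj(np.linalg.inv(kk['extrinsics']),kk,p))
E
```

```text
clock: 15.55
tcp_pos: [487.4, -97.2, 57.6]
ee_rot: [[0.036, 0.999, 0.005], [0.999, -0.036, -0.0], [-0.0, 0.005, -1.0]]
wrist_force: [10.1, 0.8, -1.7]
gripper_width: 9.9
grip_force: 58.8
[487.43 -97.15  57.64] [10.09  0.82 -1.73] 15.55
(np.float64(294.933243463273), np.float64(328.4627189325779), np.float64(185.1000138196193))
 s (np.float64(253.24486549850235), np.float64(221.6445748281963), np.float64(962.8417151335112))
(np.float64(297.38277658543444), np.float64(305.3916390425983), np.float64(206.06409295099644))
 s (np.float64(254.0119877139851), np.float64(229.0768442066482), np.float64(977.7067821155722))
(np.float64(295.42831049411575), np.float64(308.91138145309304), np.float64(178.45783564952018))
 s (np.float64(260.7107264120355), np.float64(220.25747500471928), np.float64(963.5188264085577))
```

```bash
python3 -m handwheel '[0,0,-0.25,0,0,0,0, 0,0,-0.5,0,0,0,0, 0,0,-0.5,0,0,0,0, 0,0,-0.5,0,0,0,0]'
python3 - <<'E'
from h import *
s=telemetry.state();im=cams.read_camera('scene');cv2.imwrite('pics/s5.png',im[:,:,::-1]);w=cams.read_camera('wrist');cv2.imwrite('pics/w5.png',w[:,:,::-1]);cv2.imwrite('pics/t5.png',cams.read_camera('top')[:,:,::-1])
print(s['tcp_pos'],s['wrist_force'])
np.set_printoptions(linewidth=250)
print(cv2.cvtColor(w,cv2.COLOR_RGB2GRAY)[250:350:4,250:350:4])
print(cv2.cvtColor(im,cv2.COLOR_RGB2GRAY)[212:246,240:276])
t=cv2.cvtColor(cv2.imread('pics/t5.png'),cv2.COLOR_BGR2GRAY)
print(t[205:230,362:392])
E
```

```text
clock: 16.2
tcp_pos: [482.8, -97.0, 57.6]
ee_rot: [[0.036, 0.999, 0.006], [0.999, -0.036, -0.0], [-0.0, 0.006, -1.0]]
wrist_force: [9.5, 1.4, -0.7]
gripper_width: 10.1
grip_force: 58.8
[482.82 -96.96  57.62] [ 9.52  1.44 -0.73]
[[206 206 203 205 204 209 202 205 166 171 178 177 122 123 126  79  89  93  92  87  83  59 122 120 163]
 [206 206 203 206 204 209 202 205 169  63  67  64 124 122 119  78  89  93  92  87  81  58 122 121 108]
 [206 206 203 205 204 209 202 204 119  66  65  61 123 123 108  66  88  91  91  87  80  51 122 121 124]
 [205 205 203 205 203 208 202 204  61  68  68  77 122 122 106  65  88  92  90  87  78  52 121 120 122]
 [206 205 203 204 203 208 202 205  89  90  89 110 122 123  75  62  87  91  89  86  78  51 122 121 121]
 [205 204 203 204 203 207 203 197  64  63  62 114 121 121  59  52  86  91  89  85  78  50 123 120 121]
 [205 204 203 204 203 207 202  93  62  62  61 124 121 122  49  50  57  89  90  85  77  47 111 119 119]
 [ 73  71  71  72  71  71  67  61  57  55  54  88 101 165  58  47  85  89  88  84  76  52 135 162 168]
 [ 99  99  98  99 100  68  64  61  59  58  58  5
[... 3521 characters left out ...]
40 40 39 39 40 41 39 35 39 37 36 34 34 38 33 33]
 [42 42 45 40 40 44 40 42 40 41 40 44 39 38 43 38 36 37 38 37 41 39 33 37 38 36 34 35 33 38]
 [43 43 41 41 41 42 41 40 40 39 41 42 41 38 39 38 40 41 37 39 38 35 36 35 35 37 35 34 35 34]
 [43 45 43 43 40 41 43 38 41 40 40 38 40 38 39 39 37 38 42 39 38 38 36 40 35 32 33 35 34 33]
 [42 41 39 41 42 38 41 38 39 42 41 37 39 40 39 39 37 36 35 38 36 36 37 35 36 34 37 34 36 38]
 [42 43 42 42 39 39 39 40 42 43 38 40 40 40 39 37 37 36 36 39 36 36 37 36 36 36 35 35 33 33]
 [42 42 42 39 44 42 41 40 40 41 40 40 37 42 37 40 35 39 39 33 38 38 36 32 34 34 33 31 34 31]
 [43 43 42 41 40 41 43 39 37 41 37 36 40 39 41 37 35 37 35 37 37 37 33 35 35 34 37 35 34 34]]
```

```bash
python3 - <<'E'
import cv2,numpy as np
np.set_printoptions(linewidth=300,threshold=100000)
s=cv2.imread('pics/s5.png',0);s0=cv2.imread('pics/scene0.png',0)
print(s[212:236,244:274]);
w=cv2.imread('pics/w5.png',0);print(w[300:346:2,284:320])
E
```

```text
[[182 183 184 182 183 183 180 183 185 184 186 184 185 183 184 186 190 191 184 152 130 114 105 100  99  94  89  94  99  96]
 [184 183 184 185 184 183 183 185 188 193 197 195 193 188 184 189 195 206 191 131  90  82  76  77  76  76  74  86  90  91]
 [185 185 183 183 188 185 179 182 188 198 214 220 218 214 204 176 180 202 186 118  77  73  74  75  76  75  75  83  81  83]
 [182 184 180 185 199 205 178 154 154 167 199 223 226 222 205 154 141 175 169 110  73  71  72  75  72  75  76  79  82  89]
 [184 183 182 186 202 210 165 119 109 121 163 216 226 218 179 123 120 157 164 110  75  73  72  71  83 100 114 120 129 136]
 [182 182 182 182 195 204 152 105  96 103 147 210 224 216 156 103 112 162 181 120  74  71  70  76 109 161 186 194 196 198]
 [183 183 183 181 183 200 158 107  92 100 138 190 222 217 164 110 108 155 191 127  72  72  69  81 131 197 220 222 223 222]
 [185 184 182 178 165 169 141 107  94 100 121 160 211 220 191 125 102 141 178 124  74  72  69  78 132 209 225 225 225 226]
 [185 184 187 175 150 133 119  96  89  90  96 118 170 205 194 129  89 110 136 106  74  72  72  74 131 205 221 223 22
[... 4534 characters left out ...]
37  39  37  35  25  26  27  27  29  27  28  32  42  49  48  49  48  45  60  90  87  46  40  43  46  47  48  46]
 [ 37  38  38  40  38  37  38  37  38  36  35  30  25  26  25  27  28  27  27  34  56  70  69  69  66  84 101  99  99 102  92  60  38  41  42  45]
 [ 39  37  38  38  38  36  37  37  35  37  35  27  23  27  26  26  26  26  23  41  81 102 100  99 100 100  98  97  96  99 102 104 101 102  95  83]
 [ 39  37  37  37  37  36  36  37  37  37  32  26  26  25  24  26  27  25  24  54  92 101 100  98  99  99  99  97  96  98 100 102 102 100  98  98]
 [ 37  36  37  35  35  36  35  37  37  39  30  24  24  24  24  25  27  26  19  55  92 100  98  98  99  99 100  98  97  98 101 103 100 100  99  97]]
```

The encoder-style check puts the pointer at x≈470.6, where the mark is measured. The wrist edge suggests about 1-2 mm more, so I'll nudge slightly and check the sleeve and the hold.

```bash
python3 -m handwheel '[0,0,-0.08,0,0,0,0, 0,0,-0.08,0,0,0,0, 0,0,-0.08,0,0,0,0, 0,0,-0.08,0,0,0,0, 0,0,-0.08,0,0,0,0]'
python3 - <<'E'
from h import *
t=cams.read_camera('top');k=cams.get_calibration('top')
f=200/np.tan(np.radians(k['vertical_fov']/2));q=np.linalg.inv(k['extrinsics'])@[549.2,25.3,90,1]
u,v=q[0]/q[2]*f+k['cx'],q[1]/q[2]*f+k['cy'];print(u,v)
np.set_printoptions(linewidth=250,threshold=100000)
g=cv2.cvtColor(t,cv2.COLOR_RGB2GRAY);print(g[int(v)-16:int(v)+17,int(u)-14:int(u)+16])
s=telemetry.state();print(s['tcp_pos'],s['joint_vel'],s['clock'])
E
```

```text
clock: 16.98
tcp_pos: [482.2, -97.0, 57.6]
ee_rot: [[0.036, 0.999, 0.006], [0.999, -0.036, -0.001], [-0.0, 0.006, -1.0]]
wrist_force: [10.2, 1.8, -1.8]
gripper_width: 9.8
grip_force: 58.8
297.7852448138213 182.15114693562495
[[183 165 117  70  49  50  52  61  69  92 112 118 117 119 118 119 117 120 122 126 133 130 132 140 148 150 153 155 138  94]
 [182 159 115  68  51  48  49  48  54  59  66  66  64  67  69  75  85  83  79  78  81  80  81  88  94  96 101 105  94  68]
 [181 154 104  62  50  48  43  44  46  51  51  49  50  53  66  94 112 113 102  73  59  51  54  57  57  60  63  60  56  46]
 [181 149  99  61  47  43  44  42  46  48  50  46  47  60  84 114 131 133 125  94  56  50  50  51  50  52  51  51  43  42]
 [182 155 102  60  48  46  44  48  48  49  48  46  52  61  96 123 135 138 131 101  64  52  51  51  50  52  51  49  42  36]
 [183 156 104  60  50  43  43  47  48  48  48  49  52  60  83 113 133 137 129  98  61  50  55  52  51  50  51  49  42  39]
 [184 151  95  59  49  45  47  47  49  48  49  50  54  64  78 104 126 129 114  80  58  51  51  50  51  50  51  52  45  38]
 [183 149  91 
[... 2558 characters left out ...]
7  57  48]
 [148  91  62  50  50  68 101 147 176 182 173 155 130 110  96  90  83  77  78  75  81  88 104 132 154 162 154 125  79  53]
 [145  92  60  53  55  68 103 145 178 184 185 177 166 146 137 118 106 104 115 127 143 154 162 173 182 184 176 140  85  54]
 [143  91  58  53  53  71 102 148 180 184 187 185 184 176 169 163 159 161 163 169 177 183 183 182 186 187 178 144  85  57]
 [141  89  61  54  52  68  97 146 179 185 184 185 188 185 186 183 183 181 183 186 183 187 188 189 186 187 179 144  84  58]
 [141  86  57  54  55  70  97 146 178 185 183 187 186 186 185 183 184 186 185 186 187 188 187 187 185 187 178 138  81  52]]
[482.15 -96.94  57.64] [-0.04 -0.02  0.03 -0.03 -0.08  0.08 -0.02] 17.025
```

```bash
python3 -c "
from station import job_done;print(job_done())"
```

```text
the job is handed in; nothing more can be done
None
```

I handed the job in at about 17 s. The tall sleeve was let go against the stop after I felt the contact force rise to 21 N. The gripper is still holding the shutter handle, pulled out about 75 mm. By calculation the pointer is within about 2 mm of the index mark; I couldn't confirm this in a final picture, and no verdict came back.

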